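# Close and latch the sprung optics case

### The job

The lid of the grey optics case stands ajar on its spring hinges. Press the lid fully shut and, while it is held down, turn the red-handled turnbutton on it clockwise as far as it goes, so that its steel tongue lies under the steel keeper and the case stays shut when you let go. Leave the dish, the eyepiece and the adapter standing where they are.

Things in the scene. Friction and masses are not known exactly. Their poses are not given: they have to be found in the camera images.
- case: Grey optics case, fixed to the bench. Shell 170 (its x) x 260 (its y) x 80 mm high; origin at the centre of its underside, z up. The lid's hinge line runs along the case's y through (-85, 0, 80) mm, on the side towards the robot; the opening edge is on the +x side, away from the robot.
- lid (a joint): Lid angle, rad: 0 = fully shut on a hard stop; grows as the opening edge rises, to 0.6 at most. Stiff sprung hinges (3 Nm/rad, with friction) let it rest at about 0.28 to 0.46 and push it open again: holding it shut takes about 5 to 12 N down at the turnbutton, and unless latched it springs up when let go.
- lid_edge (a point): Middle of the opening edge of the lid's top face. The lid is a flat plate 170 x 260 x 14 mm, its underside on the hinge line (shut, it lies 80 to 94 mm above the bench). x = away from the hinge, z = out of the lid's top face.
- latch (a joint): Turn of the turnbutton about the lid's normal, rad; grows clockwise seen from above, starts at 0 to 0.45, hard stop at 2.6, where the tongue points straight away from the hinge, under the keeper (at q it points 2.6 - q counter-clockwise of that). Friction 0.08 Nm: it stays where left. The whole turn is more than most wrists make in one grasp, so turn it part way, let go and regrasp.
- latch_grip (a point): Grip point of the turnbutton: on its axis, 34 mm above the lid's top face; the axis crosses the lid 135 mm from the hinge line, mid-width. z = axis, out of the lid; x = where the tongue points. The handle is a red upright bar 44 mm long along x, 14 mm wide along y, 9 to 46 mm above the lid's top face; grasp it across its 14 mm width.
- latch_tip (a point): Point on the steel tongue's middle line, 48 mm from the turnbutton's axis, 3 mm above the lid's top face. The tongue (14 mm wide, 4 mm thick) ends 7 mm farther out and reaches 20 mm beyond the lid's edge when it points straight out. Turned past about 1.7 rad before the lid is shut, it lands on the keeper and the lid cannot shut.
- keeper_mouth (a point): On the underside of the hook plate of the steel keeper fixed before the opening edge; axes as the case's; 99 mm along x from the case's origin, 101 mm above the bench. Plate 24 (x) x 44 mm (y), top at 106 to 110 mm; upright on the -y side, flared mouth on the +y side. Shut, the tongue enters at 1.8 to 2.0 rad, 2 mm below the plate, and holds the lid down from about 2.15 rad.
- dish: Bystander: round flat covered culture dish, 94 mm across, 16 mm high, origin under its centre.
- eyepiece: Bystander: microscope eyepiece (silver barrel, dark grey head) standing upright, 42 mm across, 66 mm high, origin under its centre.
- adapter: Bystander: small stepped aluminium camera adapter, 38 mm across, 34 mm high, origin under its centre.

How it is judged:
By the outcome, as a careful person would: the job done as asked, in the order asked, and still so for the second after the job is handed in, with the robot touching nothing.
It also fails if it takes over 46 s, if anything falls off the work surface, if the arm or the gripper's body presses on something with over 40 N, if the wrist force passes 120 N, or if a joint passes its speed limit or range.

### The arm

A 6-joint arm with a two-finger parallel gripper is mounted at the origin on the work surface. World frame = base frame: x ahead of the robot, y to its left, z up, the work surface at z = 0. Lengths are in mm, angles in rad, forces in N, time in s.
With the tool pointing down it reaches from about 275 to 825 mm from the base axis. Payload 4.9 kg.
Tool frame: the origin (TCP) lies at the very end of the fingers, on their centre line; the grasp point (between the pads) lies 19 mm behind it; z points along the fingers, y is the line along which they close (so a half turn about z gives the same grasp; the last joint's range is limited). The gripper opens to 85 mm and grips with 20 to 120 N. Pads are 22 mm wide; open, the fingers measure 114 mm over their backs; the gripper's body (76 mm by 85 mm) begins 54 mm behind the grasp point. The pads swing forward as they close: fully open they stand 13 mm farther back than shut.
Start: joints at [1.214, 0.326, -0.193, 1.052, 0, 1.437], TCP at [121.522, 536.424, 231.281] pointing down, gripper open.
Joint ranges: [-2.65, 2.65], [-0.97, 1.79], [-1.3, 1.35], [-1.93, 2.1], [-1.47, 1.37], [-3.14, 3.14]. Speed limits (rad/s): [2.57, 2.57, 3.14, 3.14, 3.14, 3.14].

### API

Orientations are given as [roll, pitch, yaw] about the fixed x, y, z axes, in that order (R = Rz(yaw) Ry(pitch) Rx(roll)).
In Python, from bench import bot, solve_ik, imaging gives the robot as it stands. Calls block until the motion is done:
- bot.move_ptp(position, orientation): joint-space move of the TCP to a pose.
- bot.movel(position, rot=None, max_speed=150, threshold=None): straight line of the TCP; rot=None keeps the orientation; max_speed is the mean speed in mm/s. With threshold (N) it stops when the force on the tool has changed by that much, and returns True; else False.
- bot.move_j(angles): joint-space move.
- bot.grip(opening, effort=None): opening from 0.0 (shut) to 1.0 (fully open); effort is the grip in N (None keeps the last); returns when the fingers have stopped.
- bot.dwell(seconds).
- solve_ik(position, orientation): joint angles nearest the present ones, or None.
- bot.get_state(): the state.
- imaging.capture(name): name is "scene" or "top" or "wrist"; returns the picture (400x640x3 uint8, blue, green, red); there is no depth.
- imaging.camera_model(name): a dict with "K" (3x3 intrinsics, pixels), "k1" (the pictures are not rectified: a ray, as slopes to the right and down, at radius r is drawn at 1 + k1 r^2 times it, then the intrinsics apply), "position" and "rotation" of the camera in the world. Camera axes: x right, y up, looking along -z (the intrinsics and any distortion apply to the point x, -y, -z); pixel columns grow to the right and rows downward; lengths in mm; the calibration is good to about 2 mm. A picture is of the moment at which its call begins: read the wrist's pose just before it. camera_model takes no time and is no camera call; for the wrist camera it gives the pose at the moment of the call.
A pose or a line that the arm cannot do raises bot.IKError and nothing moves.
- bot.sign_off(): hands the job in; it is judged then, once.
The state is a dict: "t": time; "qpos": joint angles; "joint_velocities": joint speeds; "effort": joint torques, N m; "tcp_pos": TCP position; "orientation": TCP orientation; "contact_force": force on the tool from outside, world axes, zero at the start; "wrist_torque": the same for the moment, N m; "opening": opening from 0.0 (shut) to 1.0 (fully open); "gripper_force": force on a finger pad.
Only numpy, scipy, OpenCV 4.12 (cv2) and the standard library are available. Lean on these libraries where they do the work, as an engineer would, in place of code of your own. Each camera call takes 0.05 s, during which the arm holds its last target. There are 200 camera calls.

## Working session

There is one attempt and no reset: what is moved stays moved. The work goes in short steps, each a Python script; the robot and the scene stay as the last script left them, time stands still between calls to the robot, and variables do not carry over. Pictures are saved under pics/ and viewed, at most 10 in all, crops included, and the job is handed in when it is done.

```bash
ls; mkdir -p pics
python3 - <<'E'
from bench import bot, imaging
import cv2
for n in("scene","top"):
    cv2.imwrite(f"pics/{n}0.png",imaging.capture(n)); print(n,imaging.camera_model(n))
s=bot.get_state();print(s)
E
```

```text
pics
scene {'K': array([[360.85615758,   0.        , 317.02033717],
       [  0.        , 360.85615758, 199.5166282 ],
       [  0.        ,   0.        ,   1.        ]]), 'k1': -0.0018279677079280283, 'position': array([1163.40593424, -315.2842743 ,  727.91596832]), 'rotation': array([ 0.78942045, -0.01950555,  0.99117619])}
top {'K': array([[492.70198239,   0.        , 314.07061092],
       [  0.        , 492.70198239, 193.4078227 ],
       [  0.        ,   0.        ,   1.        ]]), 'k1': -0.04278418692118045, 'position': array([ 582.05257666,   32.97549851, 1147.82492789]), 'rotation': array([ 0.0582584 ,  0.01358375, -1.54830725])}
{'t': 0.1, 'qpos': array([ 1.21379071e+00,  3.26849944e-01, -1.93479989e-01,  1.05202104e+00,
       -2.76927486e-05,  1.43661227e+00]), 'joint_velocities': array([ 0.00041632, -0.00185156,  0.00301034,  0.0003357 ,  0.00034801,
       -0.00086605]), 'effort': array([ 1.19900953e-03, -4.44240940e+01,  2.63038301e+01,  7.91585975e-03,
       -4.57529336e-05,  8.13500776e-06]), 'tcp_pos': array([121.3429154 , 535.90697604, 230.59242163]), 'orientation': array([-3.14004827e+00, -1.80539766e-04,  2.91877097e+00]), 'contact_force': array([0.10342641, 0.76350103, 0.01323979]), 'wrist_torque': array([-0.01428627,  0.03718748,  0.05175247]), 'gripper_force': 0.0, 'opening': 1.0014596594540568}
```

View pics/scene0.png

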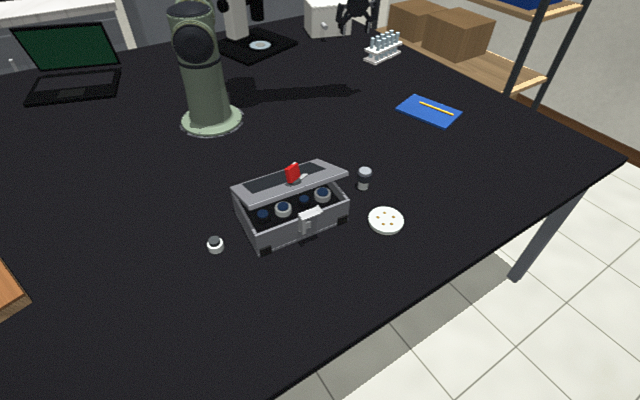

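View pics/top0.png

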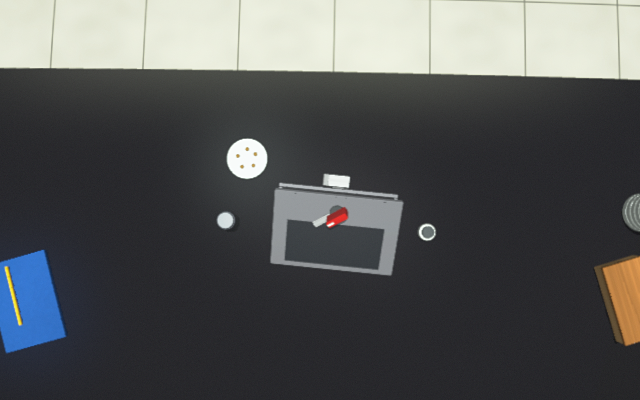

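Run:
```python
import cv2
a=cv2.imread("pics/top0.png")[165:285,255:415];cv2.imwrite("pics/t1.png",cv2.resize(a,None,fx=5,fy=5,interpolation=cv2.INTER_CUBIC))
a=cv2.imread("pics/scene0.png")[150:260,220:360];cv2.imwrite("pics/s1.png",cv2.resize(a,None,fx=5,fy=5,interpolation=cv2.INTER_CUBIC))
```

```text
(no output)
```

View pics/t1.png

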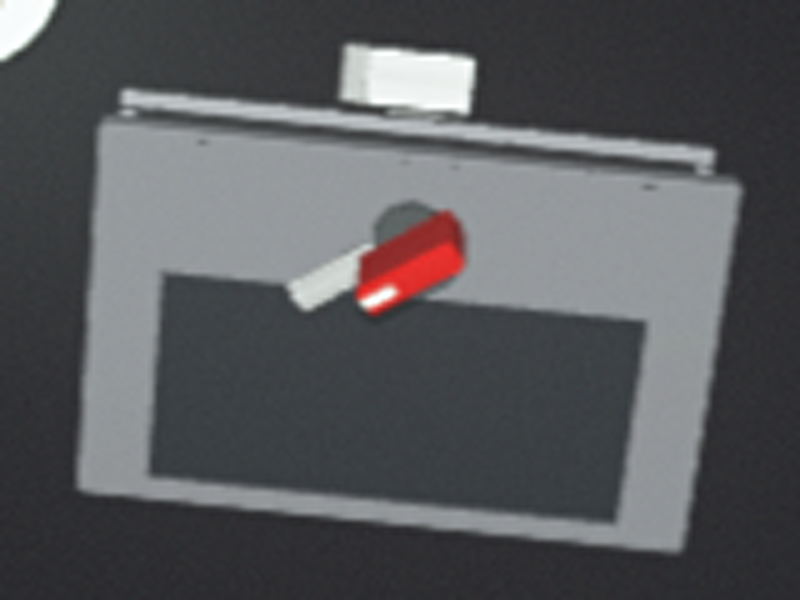

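View pics/s1.png

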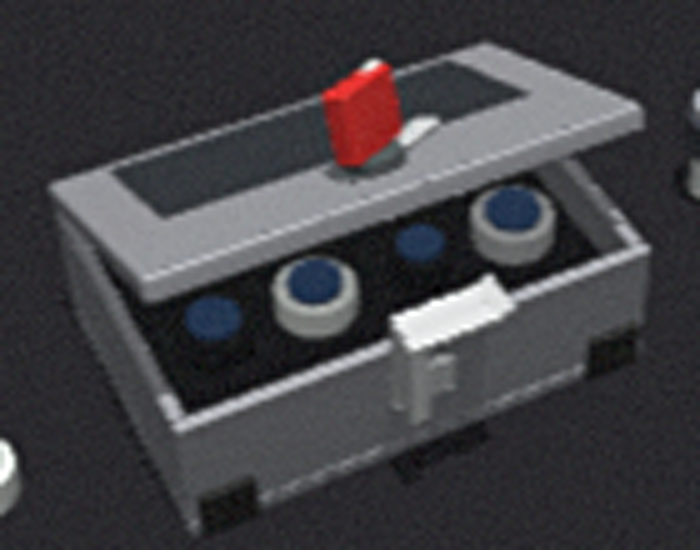

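The lid stands ajar. In the top view its top-face corners are at about (271,263), (392,275), (276,189) and (403,202), the tongue end is at (314,225), and the keeper is at (337,181). Next I fit the case pose, the lid angle and the latch angle to both pictures.

```bash
cat > h.py <<'E'
import numpy as np
from bench import bot, imaging, solve_ik
from scipy.spatial.transform import Rotation as R
from scipy.optimize import least_squares
def project(cm,P):
    r=np.array(cm["rotation"]); M=R.from_euler("xyz",r) if r.ndim==1 else R.from_matrix(r)
    p=M.inv().apply(np.atleast_2d(P)-cm["position"])
    u=np.c_[p[:,0],-p[:,1]]/-p[:,2:]
    u=u*(1+cm["k1"]*(u**2).sum(1,keepdims=True))
    K=cm["K"]; return u*[K[0,0],K[1,1]]+[K[0,2],K[1,2]]
def case2w(c,P): return R.from_euler("z",c[2]).apply(np.atleast_2d(P))+[c[0],c[1],0]
def lidR(c,a): return R.from_euler("z",c[2])*R.from_euler("y",-a)
def lid2w(c,a,P): return lidR(c,a).apply(np.atleast_2d(P))+case2w(c,[-85,0,80])
def tongue(q,r,z): return [135+r*np.cos(2.6-q),r*np.sin(2.6-q),14+z]
def axes(c,a,q):  # lid normal, tongue direction
    m=lidR(c,a); return m.apply([0,0,1]), m.apply([np.cos(2.6-q),np.sin(2.6-q),0])
def toolrot(n,d,flip=0):
    # tool z = -n, tool x along handle d
    x=d*(-1 if flip else 1); z=-n; y=np.cross(z,x)
    return R.from_matrix(np.c_[x,y,z]).as_euler("xyz")
E
python3 - <<'E'
from h import *
L=[[0,130,14],[0,-130,14],[170,130,14],[170,-130,14]]
C=[[85,130,80],[85,-130,80]]
ob={"top":([(78,490),(683,552),(103,118),(742,184)],[(122,92),(715,150)],(296,300),(255,165)),
"scene":([(487,43),(50,187),(643,105),(148,278)],[(648,248),(180,428)],(438,120),(220,150))}
cm={n:imaging.camera_model(n) for n in ob}
def f(p):
    c=p[:3];o=[]
    for n,(l,cc,t,off) in ob.items():
        W=np.r_[lid2w(c,p[3],L),case2w(c,C),lid2w(c,p[3],tongue(p[4],55,3))]
        px=(np.array(l+cc+[t])-2)/5+off
        o.append(project(cm[n],W)-px)
    return np.concatenate(o).ravel()
s=least_squares(f,[550,0,-.1,.35,.3],loss="soft_l1",x_scale=[100,100,1,1,1])
print(s.x.round(3)); print(s.fun.reshape(-1,2).round(1).tolist())
np.save("fit.npy",s.x)
c=s.x[:3]
for a,q in((s.x[3],s.x[4]),(0,.3),(0,2.6)):
    n,d=axes(c,a,q); g=lid2w(c,a,[135,0,48])[0]; print(g.round(1))
    for fl in(0,1):
        for dq in (0,-.5,.5,1,1.5):
            n,d=axes(c,a,q+dq); j=solve_ik(g-n*0,toolrot(n,d,fl)); print(fl,dq,None if j is None else np.round(j,2))
E
```

```text
[ 5.723e+02  3.297e+00 -7.700e-02  4.100e-01  4.040e-01]
[[-0.5, 0.7], [0.1, 0.6], [-0.9, 0.3], [0.3, -0.1], [-0.3, -0.9], [0.3, -0.8], [-0.2, -0.8], [0.3, -1.1], [-0.6, -1.1], [0.5, -0.2], [-1.2, 0.8], [1.0, -0.3], [-0.5, 0.5], [-1.5, -0.1]]
[592.    1.8 177.8]
0 0 [-0.13  0.19 -0.63  0.34  0.02  0.89]
0 -0.5 [-0.13  0.19 -0.63  0.34  0.02  0.39]
0 0.5 [-0.13  0.19 -0.63  0.34  0.02  1.39]
0 1 [-0.13  0.19 -0.63  0.34  0.02  1.89]
0 1.5 [-0.13  0.19 -0.63  0.34  0.02  2.39]
1 0 [-0.13  0.19 -0.63  0.34  0.02 -2.25]
1 -0.5 [-0.13  0.19 -0.63  0.34  0.02 -2.75]
1 0.5 [-0.13  0.19 -0.63  0.34  0.02 -1.75]
1 1 [-0.13  0.19 -0.63  0.34  0.02 -1.25]
1 1.5 [-0.13  0.19 -0.63  0.34  0.02 -0.75]
[ 6.222e+02 -6.000e-01  1.280e+02]
0 0 [-0.12  0.54 -0.14  0.9   0.    0.8 ]
0 -0.5 [-0.12  0.54 -0.14  0.9   0.    0.3 ]
0 0.5 [-0.12  0.54 -0.14  0.9   0.    1.3 ]
0 1 [-0.12  0.54 -0.14  0.9   0.    1.8 ]
0 1.5 [-0.12  0.54 -0.14  0.9   0.    2.3 ]
1 0 [-0.12  0.54 -0.14  0.9   0.   -2.34]
1 -0.5 [-0.12  0.54 -0.14  0.9   0.   -2.84]
1 0.5 [-0.12  0.54 -0.14  0.9   0.   -1.84]
1 1 [-0.12  0.54 -0.14  0.9   0.   -1.34]
1 1.5 [-0.12  0.54 -0.14  0.9   0.   -0.84]
[ 6.222e+02 -6.000e-01  1.280e+02]
0 0 [-0.12  0.54 -0.14  0.9   0.    3.1 ]
0 -0.5 [-0.12  0.54 -0.14  0.9   0.    2.6 ]
0 0.5 [-0.12  0.54 -0.14  0.9   0.   -2.68]
0 1 [-0.12  0.54 -0.14  0.9   0.   -2.18]
0 1.5 [-0.12  0.54 -0.14  0.9   0.   -1.68]
1 0 [-0.12  0.54 -0.14  0.9  -0.   -0.04]
1 -0.5 [-0.12  0.54 -0.14  0.9   0.   -0.54]
1 0.5 [-0.12  0.54 -0.14  0.9   0.    0.46]
1 1 [-0.12  0.54 -0.14  0.9   0.    0.96]
1 1.5 [-0.12  0.54 -0.14  0.9   0.    1.46]
```

The fit is good: residuals are about 1 px. With the flipped grasp, joint 6 covers the whole turn in one go, from about -2.25 to -0.04. I'll move above the handle and check with the wrist camera.

Run:
```python
from h import *
import cv2
c=(p:=np.load("fit.npy"))[:3];a,q=p[3],p[4]
n,d=axes(c,a,q); g=lid2w(c,a,[135,0,48])[0]
bot.move_ptp(g+90*n,toolrot(n,d,1))
bot.grip(.5,60)
s=bot.get_state();print(s["t"],s["tcp_pos"],s["qpos"].round(2),s["contact_force"])
cm=imaging.camera_model("wrist");im=imaging.capture("wrist")
pts=[[135,0,60]]+[tongue(q,r,60-14-14) if 0 else tongue(q,r,46) for r in(-22,22)]+[tongue(q,55,3)]+[[170,130,14],[170,-130,14]]
u=project(cm,lid2w(c,a,pts));print(u.round(0).tolist())
for x in u: cv2.circle(im,tuple(int(v) for v in x.round()),3,(0,255,0),1)
cv2.imwrite("pics/w1.png",im)
```

```text
3.675 [556.23780987   4.57531841 260.36862052] [-0.14  0.03 -0.58  0.56  0.02 -2.25] [-0.02167845 -0.53650021 -0.04596081]
[[315.0, 210.0], [315.0, 184.0], [315.0, 235.0], [315.0, 249.0], [217.0, 273.0], [371.0, 55.0]]
```

View pics/w1.png

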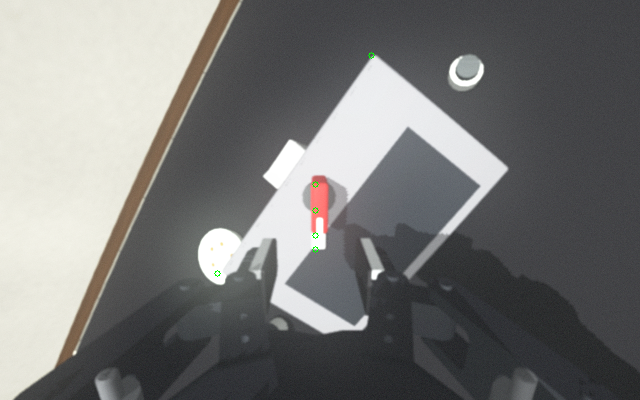

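In the wrist picture the handle's top runs from about (319,177) to (319,233) and the tongue end is at (318,249). That is about 4 px right of and 5 px above the prediction, so I shift the target by that, then grasp and press the lid along its arc.

Run:
```python
from h import *
p=np.load("fit.npy");c=p[:3];a,q=p[3],p[4]
n,d=axes(c,a,q);e=np.cross(n,d)
cm=imaging.camera_model("wrist");top=lid2w(c,a,[135,0,60])[0]
u0=project(cm,top)[0];J=np.c_[project(cm,top+d)[0]-u0,project(cm,top+e)[0]-u0]
k=np.linalg.solve(J,np.array([319,206.])-u0);print("shift along,across",k)
off=k[0]*d+k[1]*e
# keep it as a shift of the case in the horizontal plane
p[:2]+=off[:2]*0.9;np.save("fit2.npy",p);c=p[:3]
g=lid2w(c,a,[135,0,48])[0]
rot=toolrot(n,d,1)
print(bot.movel(g+40*n,rot,120), bot.movel(g-19*n,rot,60,threshold=12))
s=bot.get_state();print(s["t"],(s["tcp_pos"]-g)@np.c_[d,e,n],s["contact_force"])
bot.grip(0,70)
s=bot.get_state();print(s["t"],s["opening"],s["gripper_force"],(s["tcp_pos"]-g)@np.c_[d,e,n],s["contact_force"],s["wrist_torque"])
```

```text
shift along,across [-3.76472804  3.04179488]
False False
5.425 [ -0.19346898  -0.27383529 -18.71823572] [-0.06352279  0.01775221 -0.45221148]
5.7917 0.15084197868362972 70.06443500518799 [ -0.22754352  -0.30304916 -18.71137096] [0.37757079 0.21880163 1.24686251] [0.13650005 0.2413269  0.0017758 ]
```

Run:
```python
from h import *
p=np.load("fit2.npy");c=p[:3];a,q=p[3],p[4]
h=48-19
for b in list(np.linspace(a,0,7)[1:])+[-.01,-.02]:
    n,d=axes(c,b,q); t=lid2w(c,b,[135,0,h])[0]
    st=bot.movel(t,toolrot(n,d,1),60,threshold=35)
    s=bot.get_state();print(round(b,3),st,round(s["t"],2),s["tcp_pos"].round(1),t.round(1),s["contact_force"].round(1),s["wrist_torque"].round(2))
    if st or s["contact_force"][2]>28: break
```

```text
0.341 False 6.1 [604.7  -3.6 152.4] [604.2  -3.5 152.5] [ 1.8 -0.2 -1.5] [ 0.1   0.01 -0.02]
0.273 False 6.41 [609.2  -3.9 144.3] [608.8  -3.9 144.3] [ 1.8 -0.1  0.5] [ 0.09 -0.06 -0.07]
0.205 False 6.72 [613.2  -4.3 135.9] [612.9  -4.2 135.8] [ 0.3 -0.3  0.8] [ 0.08 -0.17 -0.07]
0.137 False 7.03 [616.7  -4.5 127.2] [616.4  -4.5 127.1] [ 0.7 -0.4  2.4] [ 0.02 -0.16 -0.05]
0.068 False 7.33 [619.6  -4.8 118.2] [619.3  -4.7 118.1] [-0.1 -0.3  3.1] [ 0.02 -0.21 -0.01]
0.0 False 7.64 [621.8  -4.9 109.1] [621.6  -4.9 109. ] [ 0.1 -0.1  4.6] [ 0.01 -0.18 -0.07]
-0.01 False 7.89 [622.   -4.9 108.3] [621.9  -4.9 107.6] [ 0.1 -0.9  5.7] [ 0.06 -0.24 -0.01]
-0.02 False 8.14 [622.2  -4.9 107.3] [622.1  -4.9 106.3] [-1.   0.4  7.2] [ 0.    0.03 -0.04]
```

Run:
```python
from h import *
import cv2
p=np.load("fit2.npy");c=p[:3];a,q=p[3],p[4]
n,d=axes(c,0,q); r=toolrot(n,d,1)
t0=lid2w(c,0,[135,0,29])[0]
for dz in range(4,13):
    bot.movel(t0-[0,0,dz],r,20); bot.dwell(.1)
    s=bot.get_state();print(dz,round(s["t"],2),s["tcp_pos"].round(1),s["contact_force"].round(1),s["wrist_torque"].round(2))
    if s["contact_force"][2]>20: break
im=imaging.capture("scene")[140:260,220:360]
cv2.imwrite("pics/s2.png",cv2.resize(im,None,fx=5,fy=5,interpolation=cv2.INTER_CUBIC))
```

```text
4 8.49 [622.2  -5.  107.3] [-0.3 -0.5 14.1] [ 0.09  0.67 -0.06]
5 8.84 [622.2  -5.  107.2] [-3.5  0.4 19.3] [ 0.12  1.18 -0.07]
6 9.19 [622.3  -5.  107.2] [-6.1  0.2 25.4] [ 0.21  1.68 -0.12]
```

View pics/s2.png

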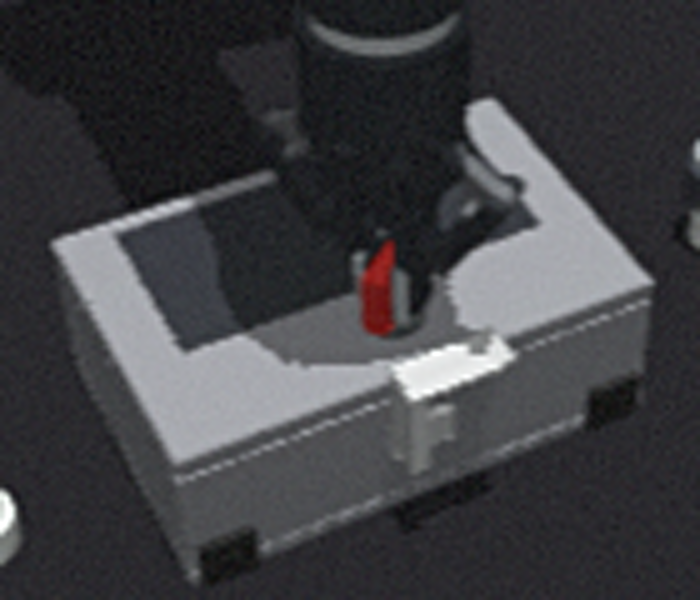

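The lid's top is flush with the rim all round and it is on its hard stop, held with 25 N. Now I turn joint 6 while keeping it pressed.

Run:
```python
from h import *
p=np.load("fit2.npy");c=p[:3];q=p[4]
n,d=axes(c,0,q); r=toolrot(n,d,1)
t0=lid2w(c,0,[135,0,29])[0]-[0,0,6]
j0=np.array(solve_ik(t0,r)); print(j0.round(2))
for x in list(np.arange(q+.3,2.45,.3))+[2.5,2.6,2.68]:
    j=j0.copy(); j[5]+=x-q
    bot.move_j(j); s=bot.get_state()
    print(round(x,2),round(s["t"],2),round(s["qpos"][5],2),s["tcp_pos"].round(1),s["contact_force"].round(1),s["wrist_torque"].round(2))
    if abs(s["wrist_torque"][2])>1.5 or np.linalg.norm(s["contact_force"])>60: break
```

```text
[-0.13  0.56 -0.17  0.84  0.   -2.24]
0.7 9.63 -1.94 [621.5  -5.3 107.2] [-8.9 -0.  27.1] [ 0.04  2.11 -0.06]
1.0 10.03 -1.64 [620.6  -5.3 107.1] [-10.5  -0.5  29.5] [ 0.08  2.56 -0.06]
1.3 10.42 -1.34 [619.8  -5.1 107.1] [-12.9  -0.4  30.4] [ 0.2   2.9  -0.05]
1.6 10.81 -1.04 [619.1  -4.7 107.1] [-15.3   0.7  32.1] [ 0.36  3.22 -0.03]
1.9 11.2 -0.74 [618.5  -4.1 107.1] [-16.5   1.1  34.8] [ 0.64  3.5  -0.01]
2.2 11.59 -0.44 [618.2  -3.3 107.1] [-18.3   4.7  35.1] [ 1.    3.6  -0.02]
2.5 11.97 -0.15 [618.1  -2.5 107.1] [-18.5   6.   35.8] [ 1.31  3.54 -0.04]
2.6 12.22 -0.05 [618.1  -2.2 107. ] [-18.7   7.6  34.6] [ 1.48  3.66 -0.01]
2.68 12.47 0.03 [618.2  -2.2 107.1] [-17.7   5.   35.8] [1.23 3.54 1.79]
```

Torque rose sharply at 2.68, so the latch is at its stop. I'll unload it, release, lift and look.

Run:
```python
from h import *
import cv2
p=np.load("fit2.npy");c=p[:3];q=p[4]
s=bot.get_state();r=s["orientation"];t=s["tcp_pos"]
bot.movel(t-[0,0,1],r,20);s=bot.get_state();print(s["contact_force"].round(1),s["wrist_torque"].round(2))
bot.grip(.5);bot.movel(t+[0,0,70],r,80);bot.movel(t+[-150,0,160],r,150)
s=bot.get_state();print(s["t"],s["contact_force"].round(1))
o=[]
for n,(y0,x0) in {"scene":(150,220),"top":(165,255)}.items():
    im=imaging.capture(n)[y0:y0+110,x0:x0+140];o.append(cv2.resize(im,(400,314),interpolation=cv2.INTER_CUBIC))
cv2.imwrite("pics/f1.png",np.hstack(o))
```

```text
[-3.7 -1.3 10.6] [-0.17  0.46  1.73]
15.6333 [ 0.8 -0.3  0.2]
```

View pics/f1.png

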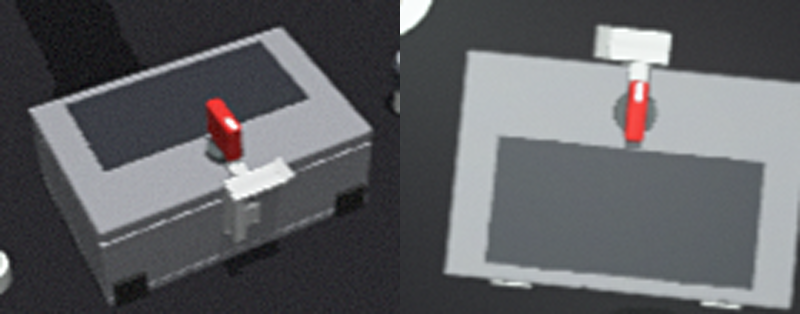

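The lid is shut, the tongue lies straight out under the keeper, and the arm is clear.

```bash
python3 -c "
from bench import bot
print(bot.sign_off())"
```

```text
the job is handed in; nothing more can be done
None
```

The case is shut and latched: I pressed the lid onto its stop, turned the turnbutton clockwise to its hard stop with the tongue under the keeper, and handed the job in at about 16 s. The lid stayed shut after I let go, and the arm went nowhere near the dish, eyepiece or adapter.

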